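Sort the shaker bench after a run

ROBOT

A 7-joint arm with a two-finger parallel gripper is mounted at the origin on the work surface. World frame = base frame: x ahead of the robot, y to its left, z up, the work surface at z = 0. Lengths are in m, angles in rad, forces in N, time in s.
With the tool pointing down it reaches from about 0.4 to 0.9 m from the base axis. Payload 5.6 kg.
Tool frame: the origin (TCP) lies midway between the tips of the shut fingers; the grasp point (between the pads) lies 19 mm behind it; z points along the fingers, y is the line along which they close (so a half turn about z gives the same grasp; the last joint's range is limited). The gripper opens to 92 mm and grips with 3 to 60 N. Pads are 20 mm wide; open, the fingers measure 128 mm over their backs; the gripper's body (75 mm by 189 mm) begins 69 mm behind the grasp point.
Start: joints at [-1.386, 0.468, -0.012, 1.603, 0.006, 1.071, -0.056], TCP at [0.147, 0.633, 0.175] pointing down, gripper open.
Joint ranges: [-2.53, 2.53], [-0.31, 2.02], [-1.57, 1.55], [0.28, 2.44], [-1.29, 4.43], [0.15, 1.84], [-2.92, 2.92]. Speed limits (rad/s): [2.57, 2.57, 3.14, 3.14, 3.14, 3.14, 3.14].

INTERFACE

Orientations are given as a 3x3 rotation matrix whose columns are the frame's x, y, z axes.
In Python, from station import env, effector, solver, viewer, workorder, search_frame, tip_of gives the robot as it stands. Calls block until the motion is done:
- env.reach(position, orientation): joint-space move of the TCP to a pose.
- env.movel(position, frame=None, rate=0.15): straight line of the TCP; frame=None keeps the orientation; rate is the mean speed in m/s.
- env.goto_joints(angles): joint-space move.
- effector.release() and effector.grasp(squeeze=None): open the fingers fully, or close them until they stop; squeeze is the grip in N (None keeps the last).
- env.pause(seconds).
- solver.inverse_kinematics(position, orientation): joint angles nearest the present ones, or None.
- env.sense(): the state.
- viewer.read_camera(name): name is "scene" or "top" or "wrist"; returns (picture, depth): 400x640x3 uint8, red, green, blue; 400x640 float32, m along the optical axis (not along the pixel's ray), 0 where there is no reading.
- viewer.camera_info(name): a dict with "intrinsics" (3x3 intrinsics, pixels), "eye" and "rotation" of the camera in the world; the wrist camera has in their place "T_tool_cam" (4x4, takes a point from camera to tool coordinates, whose origin is the TCP and whose axes are the flange's). Camera axes: x right, y up, looking along -z (the intrinsics and any distortion apply to the point x, -y, -z); pixel columns grow to the right and rows downward; lengths in m; the calibration is good to about 2 mm. A picture is of the moment at which its call begins: read the wrist's pose just before it. camera_info takes no time and is no camera call.
A pose or a line that the arm cannot do raises env.PlanningError and nothing moves.
- workorder.finish_job(): hands the job in; it is judged then, once.
Trained networks look in the newest picture that a camera, given by its name, has taken for a name from the list of things; names that differ only in an ending like _2 or _b are one class to them, and where a whole thing is asked for, a point or a joint stands for the part that bears it (a point fixed in the world has none). Each returns a list of dicts, best first, with "score" (0 to 1); they miss things now and then, are a little off and sometimes report something else, mostly with a low value. They report only what shows in the picture. A call takes as long as a camera call. They do not tell look-alikes from the thing itself.
- search_frame(camera, name): "at" ([x, y, z] in m, in world coordinates, good to about 4 mm: the middle of the surface that is visible of it).
- tip_of(camera, name): "at" ([x, y, z] in m, in world coordinates, good to about 4 mm: a listed point, or the origin of a listed thing).
The state is a dict: "t": time; "joint_positions": joint angles; "joint_velocities": joint speeds; "tau": joint torques, N m; "ee_pos": TCP position; "tcp_rot": TCP orientation; "wrist_force": force on the tool from outside, world axes, zero at the start; "moment": the same for the moment, N m; "gripper_width": finger opening in m; "grasp_force": force on a finger pad.
Only numpy, scipy, OpenCV 4.12 (cv2) and the standard library are available. Lean on these libraries where they do the work, as an engineer would, in place of code of your own. Each camera call takes 0.05 s, during which the arm holds its last target. There are 200 camera calls.

TASK

Sort the things left along the front of the bench: the two drilled plates go back flat on the shaker, all the way down over its four posts, the black one first and the white one on top of it; the sample pots go in the trays of their own lid colour, two in the blue and one in the orange. Keep the pots upright, stand them flat on the tray floor and let go of everything. Leave the little amber vial where it stands.

Things in the scene. Friction and masses are not known exactly. Their poses are not given: they have to be found in the camera images.
- black_plate: Black drilled plate, 100 mm (its x) by 50 mm (its y) by 12 mm thick, lying flat and loose on the bench; mass about 0.06 to 0.13 kg. Four through holes, 12 mm across, at x +-36 mm, y +-14 mm from its centre. Origin: centre of its underside; half a turn about z makes no difference.
- white_plate: White drilled plate, 100 mm (its x) by 50 mm (its y) by 12 mm thick, lying flat and loose on the bench; mass about 0.06 to 0.13 kg. Four through holes, 12 mm across, at x +-36 mm, y +-14 mm from its centre. Origin: centre of its underside; half a turn about z makes no difference.
- blue_pot: Sample pot with a plain blue lid and a whitish body, 80 mm tall in all: body 42 mm across and 60 mm tall, lid 46 mm across on the top 20 mm. Stands upright and loose on the bench; mass about 0.06 to 0.13 kg. Origin: centre of its underside, z up its axis.
- blue_dot_pot: Sample pot with a blue lid bearing a white paper disc, and a brown body, 80 mm tall in all: body 42 mm across and 60 mm tall, lid 46 mm across on the top 20 mm. Stands upright and loose on the bench; mass about 0.06 to 0.13 kg. Origin: centre of its underside, z up its axis.
- orange_pot: Sample pot with an orange lid and a whitish body, 80 mm tall in all: body 42 mm across and 60 mm tall, lid 46 mm across on the top 20 mm. Stands upright and loose on the bench; mass about 0.06 to 0.13 kg. Origin: centre of its underside, z up its axis.
- shaker: Shaker, fixed. Navy housing: x -85 to +170, y +-115 mm. Aluminium platform (170 by 220 mm), top 100 mm above the bench; on it 4 steel posts at x +-36, y +-14 mm, 8 mm thick, 38 tall, top 8 mm tapered to 3. Plates lie with their long side along its x. Origin: on the bench under the platform centre, z up. Black roller along y at x +76 mm, 128 mm above bench; control panel beyond it, 70 mm high.
- blue_tray: Blue open tray, fixed, 170 mm (its x) by 110 mm (its y) outside, 30 mm high, walls and floor 4 mm thick (inside 162 by 102 mm). Origin: centre of its underside, z up. It takes both blue-lidded pots side by side along its x, for example 38 mm either side of its centre.
- orange_tray: Orange open tray, fixed, 170 mm (its x) by 110 mm (its y) outside, 30 mm high, walls and floor 4 mm thick (inside 162 by 102 mm). Origin: centre of its underside, z up. 
- amber_vial: Small amber glass vial with a black cap, 36 mm across, 60 mm tall, standing loose between the things; to be left alone. Origin: centre of its underside.
Not all that is in view belongs to the job. Of the things like the white_plate, leave any that is brown; of the rest the smaller one is meant.

How it is judged:
At the end, for the whole second after the job is handed in: Black plate flat on the platform over the posts, white plate flat on it (each within 6 mm of centre, 4 mm of height); both blue-lidded pots upright (0.1 rad) on the blue tray's floor, the orange-lidded one on the orange tray's; all released and at rest (horizontal distance between each of black_plate, white_plate and shaker below 0.006 m and z of black_plate in the frame of shaker between 0.096 and 0.104 m and angle between each of black_plate, white_plate's own z axis and vertical below 0.06 rad and z of white_plate in the frame of shaker between 0.108 and 0.116 m and x of blue_pot in the frame of blue_tray between -0.066 and 0.066 m and y of blue_pot in the frame of blue_tray between -0.036 and 0.036 m and z of each of blue_pot, blue_dot_pot in the frame of blue_tray below 0.01 m and angle between each of blue_pot, blue_dot_pot, orange_pot's own z axis and vertical below 0.1 rad and x of blue_dot_pot in the frame of blue_tray between -0.066 and 0.066 m and y of blue_dot_pot in the frame of blue_tray between -0.036 and 0.036 m and x of orange_pot in the frame of orange_tray between -0.066 and 0.066 m and y of orange_pot in the frame of orange_tray between -0.036 and 0.036 m and z of orange_pot in the frame of orange_tray below 0.01 m and linear speed of each of black_plate, white_plate, blue_pot, blue_dot_pot, orange_pot below 0.02 m/s); the robot touches nothing.
It fails at once if a sample pot is tipped over (more than 0.7 rad) (angle between any of blue_pot, blue_dot_pot, orange_pot's own z axis and vertical above 0.7 rad).
It fails at once if the amber vial is shifted by more than 25 mm or knocked over (distance of amber_vial from where it was at the start of the episode above 0.025 m or angle between amber_vial's own z axis and vertical above 0.5 rad).
It also fails if it takes over 128 s, if anything falls off the work surface, if the arm or the gripper's body presses on something with over 40 N, if the wrist force passes 120 N, or if a joint passes its speed limit or range.

## Working session

There is one attempt and no reset: what is moved stays moved. The work goes in short steps, each a Python script; the robot and the scene stay as the last script left them, time stands still between calls to the robot, and variables do not carry over. Pictures are saved under pics/ and viewed, at most 14 in all, crops included, and the job is handed in when it is done.

```bash
mkdir -p pics; ls; cat > h.py <<'E'
import numpy as np, cv2
from station import env, effector, solver, viewer, workorder, search_frame, tip_of
def cloud(name):
    s=env.sense(); im,d=viewer.read_camera(name); c=viewer.camera_info(name); K=np.array(c["intrinsics"])
    v,u=np.mgrid[:d.shape[0],:d.shape[1]]
    P=np.stack([(u-K[0,2])/K[0,0]*d,-(v-K[1,2])/K[1,1]*d,-d],-1)
    if "eye" in c: R,e=np.array(c["rotation"]),np.array(c["eye"])
    else:
        T=np.array(c["T_tool_cam"]); Rt=np.array(s["tcp_rot"]); R=Rt@T[:3,:3]; e=Rt@T[:3,3]+s["ee_pos"]
    W=P@R.T+e; W[d<=0]=np.nan
    return im,d,W
def save(im,n): cv2.imwrite(f"pics/{n}.png",cv2.cvtColor(im,cv2.COLOR_RGB2BGR))
E
python3 - <<'E'
from h import *
np.set_printoptions(precision=3,suppress=True)
for c in("scene","top"):
    im,d,W=cloud(c); save(im,c+"0"); print({k:v for k,v in viewer.camera_info(c).items()})
    np.save(c+"W.npy",W)
    for n in "black_plate white_plate blue_pot blue_dot_pot orange_pot shaker blue_tray orange_tray amber_vial".split():
        print(c,n,[(np.array(r["at"]),round(r["score"],2)) for r in tip_of(c,n)])
print(viewer.camera_info("wrist"),env.sense()["t"])
E
```

```text
pics
{'intrinsics': array([[373.702,   0.   , 317.848],
       [  0.   , 373.702, 192.69 ],
       [  0.   ,   0.   ,   1.   ]]), 'eye': array([0.999, 0.481, 0.747]), 'rotation': array([[-0.7  , -0.513,  0.497],
       [ 0.714, -0.521,  0.468],
       [ 0.019,  0.682,  0.731]])}
scene black_plate [(array([ 0.4  , -0.344, -0.002]), 0.73)]
scene white_plate [(array([ 0.791,  0.176, -0.002]), 0.85), (array([0.447, 0.001, 0.003]), 0.74), (array([ 0.22 , -0.278, -0.002]), 0.63)]
scene blue_pot [(array([0.41 , 0.168, 0.003]), 0.59)]
scene blue_dot_pot [(array([ 0.41 , -0.155,  0.   ]), 0.83)]
scene orange_pot [(array([0.388, 0.334, 0.002]), 0.55)]
scene shaker [(array([ 0.626, -0.294, -0.001]), 0.68)]
scene blue_tray []
scene orange_tray [(array([ 0.619,  0.282, -0.001]), 0.62)]
scene amber_vial [(array([0.519, 0.119, 0.004]), 0.65)]
{'intrinsics': array([[476.662,   0.   , 329.972],
       [  0.   , 476.662, 197.371],
       [  0.   ,   0.   ,   1.   ]]), 'eye': array([0.36 , 0.017, 1.181]), 'rotation': array([[ 0.012,  0.992, -0.129],
       [-1.   ,  0.014,  0.019],
       [ 0.02 ,  0.1
[... 327 characters left out ...]
ay([0.448, 0.   , 0.001]), 0.5)]
top orange_pot [(array([ 0.397, -0.341,  0.002]), 0.6)]
top shaker [(array([ 0.628, -0.294, -0.002]), 0.97)]
top blue_tray [(array([ 0.694, -0.007, -0.001]), 0.97), (array([ 0.632, -0.293,  0.002]), 0.55)]
top orange_tray [(array([ 0.619,  0.279, -0.002]), 0.94)]
top amber_vial [(array([0.519, 0.117, 0.001]), 0.78), (array([ 0.406, -0.16 ,  0.003]), 0.43)]
{'intrinsics': array([[355.64 ,   0.   , 317.779],
       [  0.   , 355.64 , 199.206],
       [  0.   ,   0.   ,   1.   ]]), 'T_tool_cam': array([[-0.001,  0.955,  0.296,  0.086],
       [ 1.   ,  0.001, -0.001, -0.001],
       [-0.001,  0.296, -0.955, -0.21 ],
       [ 0.   ,  0.   ,  0.   ,  1.   ]])} 1.0
```

View pics/top0.png

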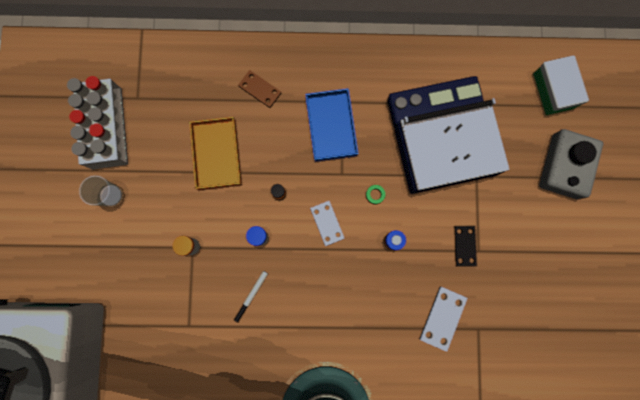

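View pics/scene0.png

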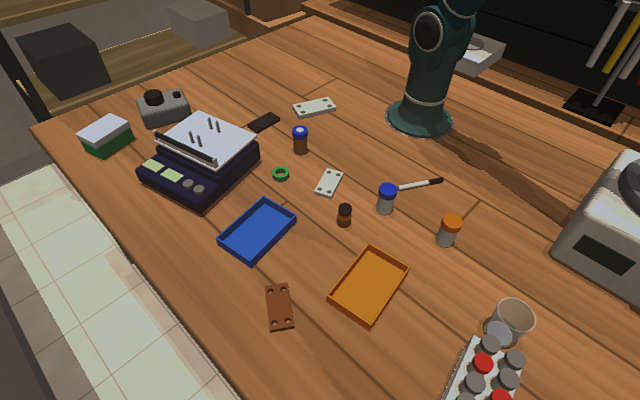

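Top view: the candidates for the white plate are the small white plate at (327,223), the larger white plate at (444,318) and the brown one at (260,89). I choose (327,223). Black plate: only (465,245); the controller at (573,163) is not a plate. Blue lids: plain at (256,236), dotted at (396,240). Orange pot at (183,246), vial at (278,192). Next I measure sizes and check in one crop.

```bash
cat >> h.py <<'E'
def rect(W,mask,near,zlo,zhi,r=0.16):
    m=mask&(W[...,2]>zlo)&(W[...,2]<zhi)&(np.hypot(W[...,0]-near[0],W[...,1]-near[1])<r)
    n,l,st,ce=cv2.connectedComponentsWithStats(m.astype(np.uint8))
    i=1+np.argmax(st[1:,4]); p=W[l==i][:,:2].astype(np.float32)
    (c,s,a)=cv2.minAreaRect(p*1000)
    a=np.deg2rad(a)+(0 if s[0]>=s[1] else np.pi/2)   # direction of long side
    a=(a+np.pi/2)%np.pi-np.pi/2
    return np.array(c)/1000,np.sort(s)[::-1],a,np.median(W[l==i][:,2]),len(p)
E
python3 - <<'E'
from h import *
np.set_printoptions(precision=4,suppress=True)
im=cv2.cvtColor(cv2.imread("pics/top0.png"),cv2.COLOR_BGR2RGB);W=np.load("topW.npy")
hsv=cv2.cvtColor(im,cv2.COLOR_RGB2HSV);H,S,V=[hsv[...,i].astype(int) for i in range(3)]
white=(S<60)&(V>110)
for n,m,near,a,b in [("white s",white,(.447,.001),-.01,.03),("white L",white,(.222,-.28),-.01,.03),("black",V<60,(.397,-.342),-.01,.03),
 ("platform",white,(.628,-.294),.085,.11),("bluetray",(H>95)&(H<130)&(S>120),(.694,-.007),-.01,.05),("orangetray",(H>10)&(H<28)&(S>150)&(V>100),(.619,.28),.002,.05),
 ("bluepot",(H>95)&(H<130)&(S>120),(.41,.168),.06,.1),("dotpot",((H>95)&(H<130)|white),(.407,-.158),.06,.1),("orpot",(H>5)&(H<28)&(S>120),(.388,.334),.06,.1)]:
    try: print(n,*rect(W,m,near,a,b,.07 if "pot" in n else .16))
    except Exception as e: print(n,e)
a=im[180:360,290:500]
save(cv2.resize(a,None,fx=3.3,fy=3.3,interpolation=cv2.INTER_CUBIC),"crop1")
E
```

```text
white s [0.4497 0.0021] [102.9666  52.3104] 0.39383392121823424 0.0125107976396992 805
white L [ 0.2218 -0.2832] [138.4017  76.3832] -0.385753024943579 0.016962018462394646 1569
black [ 0.3979 -0.338 ] [95.7627 50.5941] 0.018461140867348513 0.01281734683409741 730
platform [ 0.6287 -0.2923] [220.4958 167.9773] -1.343897265607072 0.10075941828708457 6010
bluetray [ 0.6953 -0.0071] [170.611  112.3881] 0.15159914676172925 0.005229051516466798 2901
orangetray [0.623  0.2863] [182.2095 117.5021] 0.136188423896471 0.005425558638781025 2593
bluepot [0.4125 0.1656] [43.8052 41.389 ] 0.05659539808581626 0.08019935389893251 299
dotpot [ 0.4064 -0.1556] [44.8993 43.5587] -1.2266536625661786 0.08107917769794959 313
orpot [0.3884 0.333 ] [44.7177 44.4125] -0.8315313705915912 0.08041750311002327 350
```

View pics/crop1.png

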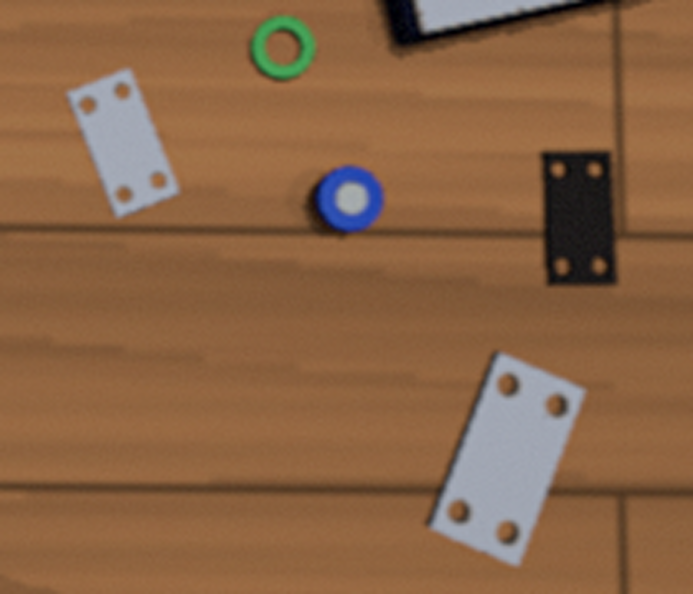

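Small white plate (103×52 mm) is the one wanted; the other white is 138×76 mm. Orange pot first.

```bash
cat >> h.py <<'E'
def down(yaw):   # tool x along yaw or yaw+pi (whichever is nearer for the joints), y across, z down
    c,s=np.cos(yaw),np.sin(yaw)
    return np.array([[c,s,0],[s,-c,0],[0,0,-1.]])
def best(p,yaw):
    q0=np.array(env.sense()["joint_positions"]); o=[]
    for k in(0,np.pi):
        q=solver.inverse_kinematics(list(p),down(yaw+k))
        if q is not None: o.append((np.abs(np.array(q)-q0).max(),k))
    return down(yaw+min(o)[1])
def go(p,yaw): env.reach(list(p),best(p,yaw))
def stat(t=""):
    s=env.sense(); print(t,"t %.1f w %.4f f %.1f"%(s["t"],s["gripper_width"],s["grasp_force"]),np.round(s["ee_pos"],4),np.round(s["wrist_force"],1))
def pot(src,yaw,dst,zup=0.2):
    go((*src,zup),yaw); stat("above")
    env.movel([*src,.052],rate=.2); effector.grasp(20); stat("grasped")
    if env.sense()["gripper_width"]<.035: raise SystemExit("missed")
    env.movel([*src,zup],rate=.25)
    go((*dst,zup),yaw); env.movel([*dst,.075],rate=.2); env.movel([*dst,.0565],rate=.05); stat("down")
    effector.release(); env.movel([*dst,.16],rate=.25); stat("done")
E
python3 - <<'E'
from h import *
pot((.3885,.333),.136,(.621,.282))
save(cloud("top")[0],"top1")
E
```

```text
above t 2.4 w 0.0918 f 0.0 [0.388  0.3341 0.2   ] [ 0.1  0.  -0.3]
grasped t 4.7 w 0.0000 f 0.0 [0.3885 0.333  0.052 ] [1.1 0.8 0.6]missed
```

```bash
python3 - <<'E'
from h import *
stat(); print(np.round(env.sense()["tcp_rot"],2))
a=cloud("scene")[0][150:330,330:640]; b=cloud("wrist")[0]
save(np.vstack([cv2.resize(a,(560,325)),cv2.resize(b,(560,270))[:270]]),"miss")
E
```

```text
t 4.7 w 0.0000 f 0.0 [0.3885 0.333  0.052 ] [1.1 0.8 0.6]
[[-0.99 -0.14 -0.  ]
 [-0.14  0.99 -0.  ]
 [ 0.   -0.   -1.  ]]
```

View pics/miss.png

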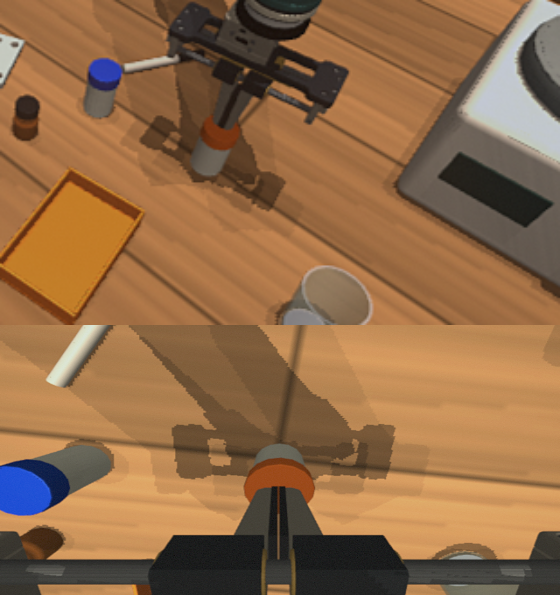

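The fingers closed empty. The orange pot still stands, just on the far (+x) side of them, so I locate it again.

```bash
cat >> h.py <<'E'
def lid(cam,near,r=.07):   # circle centre of a lid's top face
    im,d,W=cloud(cam); m=(W[...,2]>.073)&(W[...,2]<.088)&(np.hypot(W[...,0]-near[0],W[...,1]-near[1])<r)
    h=cv2.cvtColor(im,cv2.COLOR_RGB2HSV); m&=(h[...,1]>100)
    p=W[m][:,:2].astype(np.float32)*1000
    c,rr=cv2.minEnclosingCircle(p); return np.array(c)/1000,rr,len(p),np.median(W[m][:,2])
E
python3 - <<'E'
from h import *
effector.release(); stat()
for c in("scene","top","wrist"):
    try:print(c,lid(c,(.40,.333)))
    except Exception as e:print(c,e)
    print([(np.round(r["at"],3),r["score"]) for r in tip_of(c,"orange_pot")])
E
```

```text
t 6.2 w 0.0919 f 0.0 [0.3885 0.333  0.052 ] [-0.5 -0.3 -0.3]
scene (array([0.38752081, 0.33035834]), 24.198076248168945, 271, np.float64(0.08007842549822386))
[(array([ 0.387,  0.335, -0.003]), 0.56)]
top (array([0.38761716, 0.33149139]), 22.449504852294922, 40, np.float64(0.07997609714784604))
[]
wrist (array([0.384561  , 0.33277039]), 22.92798614501953, 4968, np.float64(0.08052489754335264))
[(array([0.386, 0.332, 0.005]), 0.57)]
```

The pot has not moved, so the fingers shut above it. I measure where the fingertips really are.

```bash
python3 - <<'E'
from h import *
env.movel([.3885,.333,.16],rate=.25); effector.grasp(20); stat()
im,d,W=cloud("scene")
m=(np.hypot(W[...,0]-.3885,W[...,1]-.333)<.06)&(W[...,2]>.095)&(W[...,2]<.3)
P=W[m]; P=P[np.argsort(P[:,2])]; print(np.round(P[:5],3))
for z in np.arange(.1,.3,.01):
    q=P[abs(P[:,2]-z)<.005]
    if len(q): print("%.2f"%z,len(q),np.round(q.min(0),3),np.round(q.max(0),3))
save(cv2.resize(im[60:260,330:530],None,fx=2.9,fy=2.9),"tip")
E
```

```text
t 8.4 w 0.0002 f 0.0 [0.3885 0.333  0.16  ] [ 0.1 -0.6 -0.1]
[[0.397 0.325 0.198]
 [0.397 0.339 0.199]
 [0.394 0.337 0.2  ]
 [0.398 0.334 0.2  ]
 [0.399 0.33  0.201]]
0.20 27 [0.394 0.32  0.198] [0.4   0.344 0.205]
0.21 49 [0.395 0.32  0.205] [0.401 0.345 0.215]
0.22 55 [0.393 0.318 0.215] [0.402 0.346 0.225]
0.23 62 [0.394 0.318 0.225] [0.401 0.347 0.235]
0.24 68 [0.386 0.316 0.235] [0.402 0.349 0.244]
0.25 75 [0.394 0.316 0.245] [0.402 0.349 0.255]
0.26 98 [0.379 0.316 0.255] [0.403 0.35  0.265]
0.27 72 [0.379 0.315 0.265] [0.403 0.351 0.275]
0.28 19 [0.38  0.319 0.275] [0.403 0.35  0.284]
0.29 41 [0.376 0.306 0.287] [0.424 0.365 0.295]
```

View pics/tip.png

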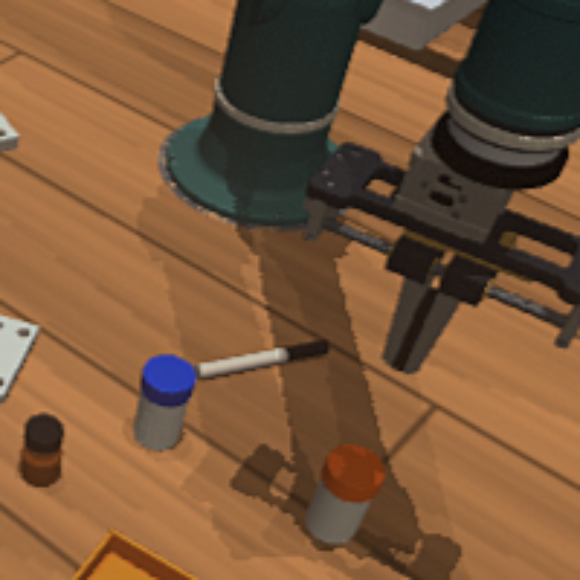

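The real fingertips sit at z≈0.198 with the TCP reported at 0.160, centred laterally, so the tips end 38 mm short of the reported TCP along the tool axis. I fold that offset into all heights and retry.

```bash
cat >> h.py <<'E'
OFF=.038   # measured: true fingertips end 38 mm short of the reported TCP
def ln(p,rate): env.movel([p[0],p[1],p[2]-OFF],rate=rate)
def gt(p,yaw): go((p[0],p[1],p[2]-OFF),yaw)
def pot(src,yaw,dst,zup=0.2):
    effector.release(); gt((*src,zup),yaw)
    ln([*src,.052],.2); effector.grasp(20); stat("grasped")
    if env.sense()["gripper_width"]<.035: raise SystemExit("missed")
    ln([*src,zup],.25)
    gt((*dst,zup),yaw); ln([*dst,.075],.2); ln([*dst,.0575],.05); stat("down")
    effector.release(); ln([*dst,.17],.25); stat("done")
E
python3 - <<'E'
from h import *
pot((.3875,.332),.136,(.621,.282))
save(cloud("top")[0],"top1"); print(lid("scene",(.621,.282)),lid("wrist",(.621,.282)))
E
```

```text
grasped t 11.7 w 0.0457 f 20.0 [0.3875 0.3321 0.0141] [-0.3  0.2  1.6]
down t 14.7 w 0.0456 f 20.0 [0.6209 0.2818 0.0192] [-0.   0.3 -0.4]
done t 16.1 w 0.0919 f 0.0 [0.6205 0.2819 0.1317] [ 0.6 -0.1 -0.5]
(array([0.6202829 , 0.28094882]), 23.899795532226562, 389, np.float64(0.08383292882778237)) (array([0.61814618, 0.28263562]), 22.960582733154297, 2795, np.float64(0.08450799100689349))
```

View pics/top1.png

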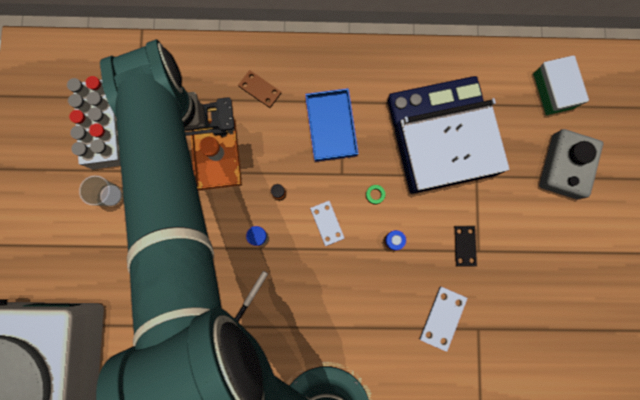

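Orange pot stands in the orange tray at (210,147). Now both blue pots.

```bash
python3 - <<'E'
from h import *
c=np.array([.695,-.007]); u=np.array([np.cos(.1516),np.sin(.1516)])
pot((.4115,.1665),.1516,c+.038*u)
pot((.4064,-.1565),.1516,c-.038*u)
# on to the black plate, wrist view from above
gt((.397-.05,-.339,.24),.02); stat()
im,d,W=cloud("wrist"); save(im,"wb"); np.save("wbW.npy",W)
save(cloud("scene")[0],"scene2")
V=im.max(-1); print(rect(W,V<60,(.397,-.339),-.01,.03))
print([(np.round(r["at"],4),r["score"]) for r in tip_of("wrist","black_plate")])
E
```

```text
grasped t 19.1 w 0.0458 f 20.0 [0.4116 0.1666 0.0141] [-0.6 -0.1  1.4]
down t 22.4 w 0.0455 f 20.0 [ 0.7324 -0.0013  0.0192] [-0.5  0.2 -1. ]
done t 23.8 w 0.0920 f 0.0 [ 0.7323 -0.0011  0.1321] [-0.4 -0.6 -0.1]
grasped t 27.1 w 0.0453 f 20.0 [ 0.4065 -0.1565  0.0141] [-0.2  0.4  1.4]
down t 30.2 w 0.0455 f 20.0 [ 0.6573 -0.0127  0.0192] [ 0.8  0.1 -0.3]
done t 31.6 w 0.0923 f 0.0 [ 0.657  -0.0125  0.1317] [-0.7 -0.7 -0.1]
 t 33.3 w 0.0919 f 0.0 [ 0.3482 -0.3383  0.2018] [-0.1 -0.4 -0.3]
(array([ 0.3933317 , -0.33940271]), array([98.311203  , 49.04829407]), np.float64(0.016461413776402756), np.float64(0.012523730009064343), 3028)
[(array([ 0.3935, -0.3373,  0.0024]), 0.97)]
```

```bash
python3 -c "
import cv2,numpy as np
a=cv2.imread('pics/wb.png');b=cv2.imread('pics/scene2.png')
cv2.imwrite('pics/m2.png',np.vstack([cv2.resize(a[:300],(640,300)),b[80:380]]))"
```

```text
(no output)
```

View pics/m2.png

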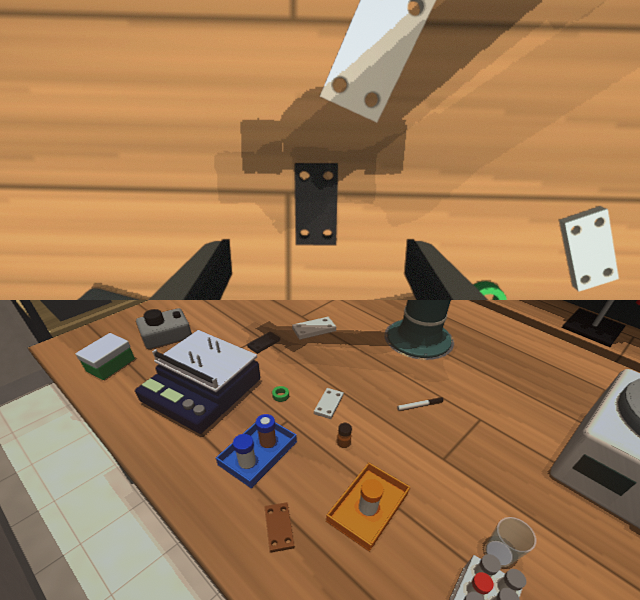

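All three pots stand in their trays. The wrist view shows the black plate at (316,204), not overlapped by anything. Now I view the posts from the same relative tool pose, so camera bias cancels.

```bash
cat >> h.py <<'E'
U=lambda a: np.array([np.cos(a),np.sin(a)])
def posts(W,near):
    m=(W[...,2]>.106)&(W[...,2]<.15)&(np.hypot(W[...,0]-near[0],W[...,1]-near[1])<.055)
    m=cv2.dilate(m.astype(np.uint8),np.ones((2,2)))
    n,l,st,ce=cv2.connectedComponentsWithStats(m); out=[]
    for i in range(1,n):
        p=W[(l==i)]; p=p[p[:,2]>.125]
        if len(p)>=3: out.append((*np.median(p,0),p[:,2].max(),len(p)))
    return np.array(out)
E
python3 - <<'E'
from h import *
np.set_printoptions(precision=4,suppress=True)
print(env.sense()["tcp_rot"][0][0])
c=np.array([.6287,-.2923]); a=.2269
p=c-.045*U(a); gt((*p,.33),a); stat(); print(env.sense()["tcp_rot"][0][0])
im,d,W=cloud("wrist"); save(im,"ws"); np.save("wsW.npy",W); print(posts(W,c))
hsv=cv2.cvtColor(im,cv2.COLOR_RGB2HSV); print(rect(W,(hsv[...,1]<60)&(hsv[...,2]>90),c,.09,.106,.2))
print([(np.round(r["at"],4),r["score"]) for r in tip_of("wrist","shaker")])
E
```

```text
-0.9997578546628056
 t 34.4 w 0.0920 f 0.0 [ 0.5833 -0.3034  0.2915] [-0.4 -0.4 -0.7]
-0.9748378981705415
[[ 0.5934 -0.3156  0.1336  0.1395 47.    ]
 [ 0.5869 -0.2888  0.1337  0.1391 48.    ]
 [ 0.663  -0.2991  0.1325  0.1395 49.    ]
 [ 0.6566 -0.2722  0.133   0.1393 51.    ]]
(array([ 0.6231, -0.2939]), array([219.6514, 163.462 ]), np.float64(-1.343535308725417), np.float64(0.10058535292459514), 23907)
[(array([ 0.63  , -0.2907, -0.002 ]), 0.81)]
```

View pics/ws.png

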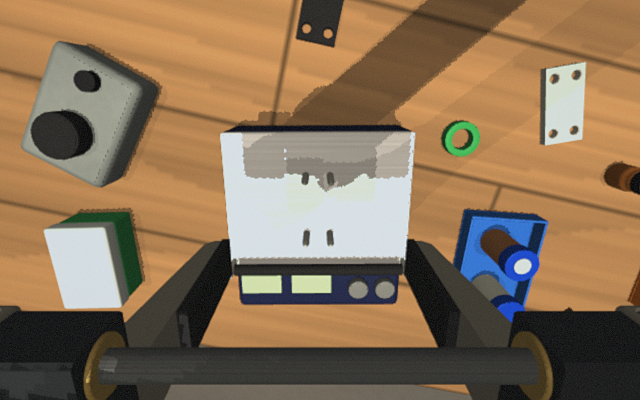

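The wrist view shows the four posts at (305,178), (330,178), (306,238) and (330,238), platform clear. I refine their centre from the tips, then pick up the black plate.

```bash
cat >> h.py <<'E'
def pick_plate(c,a):
    effector.release(); gt((*c,.12),a); stat("above"); ln([*c,.03],.25); ln([*c,.004],.05); stat("low")
    effector.grasp(30); stat("grip")
    if not .04<env.sense()["gripper_width"]<.06: raise SystemExit("bad grip")
    ln([*c,.22],.25); stat("lifted")
E
python3 - <<'E'
from h import *
np.set_printoptions(precision=4,suppress=True)
W=np.load("wsW.npy")
m=(W[...,2]>.1355)&(W[...,2]<.143)&(np.hypot(W[...,0]-.625,W[...,1]+.294)<.055)
n,l,st,ce=cv2.connectedComponentsWithStats(cv2.dilate(m.astype(np.uint8),np.ones((3,3))))
T=np.array([W[(l==i)&m].mean(0) for i in range(1,n)]);print(T,st[1:,4],T.mean(0))
pick_plate((.3933,-.3394),.0165)
E
```

```text
[[ 0.5878 -0.2881  0.1373]
 [ 0.5943 -0.3151  0.1378]
 [ 0.6639 -0.2992  0.1374]
 [ 0.6579 -0.2718  0.1377]] [39 35 40 36] [ 0.626  -0.2936  0.1376]
above t 35.9 w 0.0918 f 0.0 [ 0.3952 -0.34    0.0829] [-0.   0.5  0.2]
low t 37.0 w 0.0919 f 0.0 [ 0.3931 -0.3395 -0.0341] [-0.3 -0.7  0.9]
grip t 37.7 w 0.0494 f 30.0 [ 0.3933 -0.3394 -0.034 ] [1.1 0.4 0.4]
lifted t 38.8 w 0.0495 f 30.0 [ 0.3926 -0.3386  0.1808] [ 0.7  0.2 -1. ]
```

```bash
cat >> h.py <<'E'
def place_plate(c,a,zb,press=8):   # zb: target height of plate underside; tip is 4 mm above it
    gt((*c,.22),a); ln([*c,.165],.2); env.pause(.3); stat("over")
    f0=np.array(env.sense()["wrist_force"]); off=np.zeros(2); R=[np.array([0,0])]+[r*U(k) for r in(.0015,.003) for k in np.arange(0,6.2,np.pi/3)]
    z=.146; j=0
    while z>zb+.0001:
        z=max(zb,z-.003); ln([*(c+off),z+.004],.08); df=np.array(env.sense()["wrist_force"])-f0
        if abs(df[2])>press:
            s=env.sense(); print("contact bottom %.4f"%(s["ee_pos"][2]+OFF-.004),np.round(df,1),off)
            if z<zb+.004: break
            j+=1; z=min(z+.006,.146); ln([*(c+off),z+.004],.08)
            if j>=len(R): raise SystemExit("no fit")
            off=R[j]
    s=env.sense();print("end bottom %.4f"%(s["ee_pos"][2]+OFF-.004),np.round(np.array(s["wrist_force"])-f0,1),off,j)
E
python3 - <<'E'
from h import *
place_plate(np.array([.627,-.2935]),.2269,.101); stat()
E
```

```text
over t 40.4 w 0.0493 f 30.0 [ 0.6276 -0.2939  0.1284] [ 0.1 -0.3 -1.2]
end bottom 0.1007 [-0.3  0.4  1. ] [0. 0.] 0
 t 44.3 w 0.0496 f 30.0 [ 0.6268 -0.2934  0.0667] [-0.3  0.1 -0.2]
```

Slid down with no contact force. Release, check, then look at the white plate.

```bash
python3 - <<'E'
from h import *
np.set_printoptions(precision=4,suppress=True)
c=np.array([.627,-.2935]);a=.2269
effector.release(); ln([*c,.2],.25); p=c-.045*U(a); ln([*p,.33],.25); env.pause(.2)
im,d,W=cloud("wrist"); save(im,"ws2"); stat()
print("black",rect(W,im.max(-1)<70,c,.103,.118,.07))
c=np.array([.4497,.0021]);a=.3938; p=c-.045*U(a); gt((*p,.24),a); env.pause(.2); stat(); print(env.sense()["tcp_rot"][0][0])
im,d,W=cloud("wrist"); save(im,"ww"); h=cv2.cvtColor(im,cv2.COLOR_RGB2HSV)
print("white",rect(W,(h[...,1]<70)&(h[...,2]>80),c,.004,.03,.1),[(np.round(r["at"],4),r["score"]) for r in tip_of("wrist","white_plate")])
A=cv2.imread("pics/ws2.png")[100:300,200:450];B=cv2.imread("pics/ww.png")[100:300,200:450]
cv2.imwrite("pics/m3.png",cv2.resize(np.hstack([A,B]),(800,320)))
E
```

```text
t 46.5 w 0.0915 f 0.0 [ 0.583  -0.3029  0.2901] [ 0.2 -0.1  0.3]
black (array([ 0.627 , -0.2926]), array([98.8114, 48.4243]), np.float64(0.23370744915936892), np.float64(0.11257574596234968), 3066)
 t 48.0 w 0.0916 f 0.0 [ 0.4088 -0.0159  0.2022] [-0.5  0.4 -0.3]
-0.924105195844768
white (array([0.4455, 0.0019]), array([100.1939,  49.8512]), np.float64(0.39726207533143865), np.float64(0.01263751876035768), 3217) [(array([0.4468, 0.0018, 0.0004]), 0.97)]
```

View pics/m3.png

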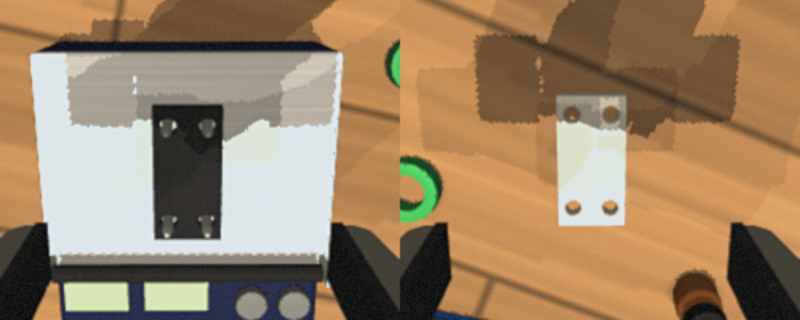

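The black plate is seated over all four posts (top at 0.1126). Left panel: posts through its holes. Right panel: the white plate, clear. Now the white one.

```bash
python3 - <<'E'
from h import *
np.set_printoptions(precision=4,suppress=True)
pick_plate((.4455,.0019),.397)
c=np.array([.627,-.2935]);a=.2269
place_plate(c,a,.113)
effector.release(); ln([*c,.2],.25); p=c-.045*U(a); ln([*p,.33],.25); env.pause(.3)
im,d,W=cloud("wrist"); save(im,"ws3"); stat(); h=cv2.cvtColor(im,cv2.COLOR_RGB2HSV)
print("white",rect(W,(h[...,1]<70)&(h[...,2]>80),c,.116,.132,.07))
s=cloud("scene")[0]; save(s,"scene3")
cv2.imwrite("pics/m4.png",np.vstack([cv2.resize(cv2.imread("pics/ws3.png")[100:300,160:480],(640,280)),cv2.imread("pics/scene3.png")[80:380]]))
E
```

```text
above t 48.9 w 0.0918 f 0.0 [0.4455 0.0016 0.0823] [0.5 0.6 0. ]
low t 50.1 w 0.0922 f 0.0 [ 0.4454  0.0017 -0.0342] [0.8 0.1 0.6]
grip t 50.8 w 0.0493 f 30.0 [ 0.4455  0.0019 -0.034 ] [-0.3 -0.6  0.9]
lifted t 51.9 w 0.0494 f 30.0 [0.4444 0.0019 0.1809] [-0.3  0.3 -0.6]
over t 53.9 w 0.0492 f 30.0 [ 0.6276 -0.2938  0.1283] [-0.2  0.2 -1. ]
end bottom 0.1127 [ 0.1 -0.5 -0. ] [0. 0.] 0
 t 59.0 w 0.0919 f 0.0 [ 0.5831 -0.3034  0.291 ] [0.1 0.2 0.3]
white (array([ 0.6268, -0.2932]), array([100.7182,  50.0967]), np.float64(0.22600538754977806), np.float64(0.12458641576374171), 3552)
```

View pics/m4.png

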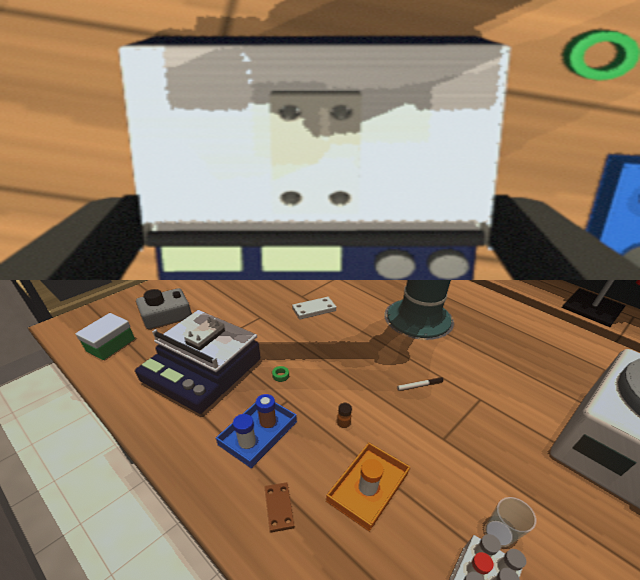

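The white plate lies flat on the black one (top at 0.1246), posts in its holes. The pots stand in their trays, the vial is untouched and the gripper is clear. Handing in.

```bash
python3 -c "
from h import *
print(workorder.finish_job()); stat()"
```

```text
the job is handed in; nothing more can be done
None
the job is handed in; nothing more can be done
```

I handed the job in at about 59 s of the 128 s allowed: both plates are on the shaker posts (black under white), all three pots are upright in their own trays and released, and the vial was never touched; `finish_job` returned no verdict.

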